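# Pin out the feed shuttle by feel

## Robot

A 6-joint arm with a two-finger parallel gripper is mounted at the origin on the work surface. World frame = base frame: x ahead of the robot, y to its left, z up, the work surface at z = 0. Lengths are in mm, angles in rad, forces in N, time in s.
With the tool pointing down it reaches from about 350 to 875 mm from the base axis. Payload 4.2 kg.
Tool frame: the origin (TCP) lies midway between the tips of the shut fingers; the grasp point (between the pads) lies 19 mm behind it (arm.grip_depth is the distance from the TCP to the grasp point, in mm); z points along the fingers, x is the direction in which the jaws open and shut, and the axes are right-handed (so a half turn about z gives the same grasp; the last joint's range is limited). The gripper opens to 85 mm and grips with 20 to 120 N. Pads are 22 mm wide; open, the fingers measure 114 mm over their backs; the gripper's body (76 mm by 85 mm) begins 54 mm behind the grasp point. The pads swing forward as they close: fully open they stand 13 mm farther back than shut.
Start: joints at [-1.003, 0.385, 0.008, 0, -1.194, -0.259], TCP at [189.963, -595.41, 231.312] pointing down, gripper open.
Joint ranges: [-3.14, 3.14], [-1.21, 2.06], [-1.07, 1.41], [-3.16, 2.05], [-2.99, -0.16], [-3.1, 3.1]. Speed limits (rad/s): [2.79, 2.79, 3.14, 3.14, 3.14, 3.14].

## Interface

Orientations are given as a unit quaternion [x, y, z, w].
In Python, from bench import arm, eyes, find_in, silhouettes gives the robot as it stands. The module is installed in compiled form; this text tells all that it offers.
- The arm moves only by the tool play_rows, never from a script. Its arguments are lists of equal length, an entry for each row: "offset": the shift along the world's x, y, z in mm, a list of three; "turn": the turn about the world's z in rad. In form: {"offset": [[x, y, z], ...], "turn": [turn, ...]}. A call has 1 to 12 rows; each row shifts and turns the pose as measured when the row begins; what a row does not reach is not made up. A row lasts 1/10 s, in which the tool goes at most 50 mm and 8.59 degrees, less where a joint would pass 70% of its speed; a pose out of reach is approached as far as the arm can. A call is refused whole if a number of a shift passes 50 or a number of a turn 0.15, either way. A call with a gripper value outside its range is refused whole. "grip" is the gripper's target within -1 to 1 (fully open at 1, half-way at 0, shut at -1), set as the call begins (left out, the last holds). The fingers move at their own pace and stop on an object; the grip force is fixed at half the most. Time passes only in rows, so rows that do not move let the fingers close. It gives the time, the measured TCP pose, the force and the opening at its end, in the units of the state.
- arm.read_state(): the state, without advancing time (a new reading comes with each control period).
- eyes.get_image(name): name is "scene" or "top" or "wrist"; returns (picture, depth): 420x560x3 uint8, red, green, blue; 420x560 float32, mm along the optical axis (not along the pixel's ray), 0 where there is no reading.
- eyes.camera_params(name): a dict with "camera_matrix" (3x3 intrinsics, pixels), "dist" ([k1, k2, p1, p2, k3] as OpenCV has them; the pictures are not rectified), "camera_from_world" (4x4, takes a point from world to camera coordinates). Camera axes: x right, y down, z forward; pixel columns grow to the right and rows downward; lengths in mm; the calibration is good to about 2 mm. A picture is of the moment at which its call begins: read the wrist's pose just before it. camera_params takes no time and is no camera call; for the wrist camera it gives the pose at the moment of the call.
- arm.job_done(): hands the job in, once; it reports no verdict.
Trained networks look in the newest picture that a camera, given by its name, has taken for a name from the list of things; names that differ only in an ending like _2 or _b are one class to them, and where a whole thing is asked for, a point or a joint stands for the part that bears it (a point fixed in the world has none). Each returns a list of dicts, best first, with "score" (0 to 1); they miss things now and then, are a little off and sometimes report something else, mostly with a low value. They report only what shows in the picture. A call takes as long as a camera call. They do not tell look-alikes from the thing itself.
- find_in(camera, query): "bbox" ([centre column, centre row, width, height] in pixels, round what is visible of it).
- silhouettes(camera, query): "mask" (420x560 bool, what is visible of it) and "bbox" ([centre column, centre row, width, height] in pixels, round what is visible of it).
The state is a dict: "clock": time; "joints": joint angles; "joint_vel": joint speeds; "joint_efforts": joint torques, N m; "position": TCP position; "ee_rot": TCP orientation; "contact_force": force on the tool from outside, world axes, zero at the start; "wrist_torque": the same for the moment, N m; "gripper_width": finger opening in mm.
Only numpy, scipy, OpenCV 4.12 (cv2) and the standard library are available. Lean on these libraries where they do the work, as an engineer would, in place of code of your own. Each camera call takes 0.05 s, during which the arm holds its last target. There are 200 camera calls.

## Task

Lock the feed block for service: take the collared steel lock pin out of the wooden tool block, set its tip down inside one end of the slot in the feed block's cover plate and, pressing lightly, slide it along the slot until it drops into the socket of the hidden shuttle below. Push the pin fully home so that its collar sits flat on the cover plate, and leave it standing there. Be gentle, never more than 30 N between pin and feed block, and leave the other things on the bench where they are.

Things in the scene. Friction and masses are not known exactly. Their poses are not given: they have to be found in the camera images.
- lock_pin: Steel lock pin, 90 mm long, 0.1 to 0.16 kg, standing in the tool block. Origin at its tip, z up along the pin. Cone 5 mm wide at the tip, 12 mm at 10 mm up; round 12 mm shank up to 40 mm; round collar, 28 mm wide, 40 to 45 mm; square 22 x 22 mm handle, 45 to 90 mm, faces square to the pin's x and y. Now its collar rests on the tool block's top.
- pin_collar (a point): Centre of the underside of the lock pin's collar, on the pin's axis 40 mm above the tip.
- feed_block: Feed block, fixed: green box 120 (x) by 280 (y) by 60 mm high on a flange 160 x 310 x 6 mm; its top is a flat steel cover plate, 8 mm thick, with one slot. Origin at the centre of its underside, y along its long side. A green hood on its -y end (y = -108 to -140 mm) stands 24 mm above the cover plate.
- slot (a point): Centre of the slot, level with the cover plate's top, 60 mm above the bench; axes as the feed block's. The slot runs along y, 111 mm long and 16 mm wide, through the plate. When home the pin's collar rests on the plate and its tip is 40 mm below the plate's top, touching nothing underneath.
- shuttle_top (a point): Point of the hidden shuttle's flat black steel top under the slot's centre, 16 mm below the cover's top; it floors the whole slot. Sprung: gives from about 2 N on, 0.6 N more per mm, up to 6 mm down, then hard. It cannot slide. Its one socket is a rectangular through hole, 15 mm along y by 23 mm along x, on the slot's centre line, its centre anywhere from y = -36 to +36 mm (unmeasured).
- tool_block: Wooden tool block, fixed, 60 mm (x) by 130 mm (y) by 50 mm high, origin at the centre of its underside. Two round through holes, 19 mm wide, at y = -33 mm (lock pin) and y = +33 mm (a plain round dark drift 15 mm thick, 80 mm tall, without collar; leave it there).
- drift: Plain round dark steel drift, 15 mm thick and 80 mm tall, standing in the tool block's other hole. Bystander; origin at its lower end.
- insulator_a: White ceramic spool insulator, 44 mm wide and 46 mm high. Bystander; origin under its centre.
- insulator_b: White ceramic spool insulator like the other. Bystander; origin under its centre.
- wrench: Steel wrench lying on the bench. Bystander.
- screwdriver: Screwdriver lying on the bench. Bystander.
- stock_box: Cardboard box 130 x 90 x 70 mm. Bystander; origin under its centre.
- oil_can: Grey can, 60 mm wide and 130 mm high. Bystander; origin under its centre.
Not all that is in view belongs to the job. Of the things like the lock_pin, leave any that is orange; of the rest the smaller one is meant. Several things have the shape of the tool_block; the one meant has the colours described above.

How it is judged:
By the outcome, as a careful person would: the job done as asked, in the order asked, and still so for the second after the job is handed in, with the robot touching nothing.
It also fails if it takes over 67 s, if anything falls off the work surface, if the arm or the gripper's body presses on something with over 40 N, if the wrist force passes 120 N, or if a joint passes its speed limit or range.

## Working session

There is one attempt and no reset: what is moved stays moved. The work goes in short steps, Python scripts to look and compute and a tool call to move; the robot and the scene stay as the last step left them, time stands still between calls to the robot, and variables do not carry over. Pictures are saved under pics/ and viewed, on a budget of 10 in all, crops included, one or two more only if the job needs it, and the job is handed in when it is done.

Besides the shell and the picture viewer there is one more tool, called after "Emit:" by a JSON object that holds its "fn" and its "kwargs". play_rows: Moves the arm, as the interface text tells. Its arguments: {"type":"object","properties":{"offset":{"type":"array","items":{"type":"array","items":{"type":"number"}}},"turn":{"type":"array","items":{"type":"number"}},"grip":{"type":"number"}},"required":["offset","turn"]}

```bash
mkdir -p pics; cat > h.py <<'E'
import numpy as np, cv2
from bench import arm, eyes, find_in, silhouettes
def back(cam, uv, d):
    p=eyes.camera_params(cam); K=np.array(p["camera_matrix"]); D=np.array(p["dist"]); T=np.linalg.inv(np.array(p["camera_from_world"]))
    n=cv2.undistortPoints(np.array(uv,float).reshape(-1,1,2),K,D).reshape(-1,2)
    d=np.array(d,float).reshape(-1,1)
    return (np.c_[n*d,d])@T[:3,:3].T+T[:3,3]
def cloud(cam,dep):
    v,u=np.mgrid[0:420:1,0:560:1]
    return back(cam,np.c_[u.ravel(),v.ravel()],dep.ravel()).reshape(420,560,3)
def proj(cam,P):
    p=eyes.camera_params(cam); T=np.array(p["camera_from_world"])
    return cv2.projectPoints(np.array(P,float).reshape(-1,3),cv2.Rodrigues(T[:3,:3])[0],T[:3,3],np.array(p["camera_matrix"]),np.array(p["dist"]))[0].reshape(-1,2)
def save(n,im): cv2.imwrite("pics/"+n+".png",im[...,::-1])
E
python3 - <<'E'
from h import *
ims=[]
for c in ("top","scene"):
    im,d=eyes.get_image(c); np.savez(c+"0.npz",im=im,d=d); ims.append(im)
    X=cloud(c,d)
    for q in ("lock_pin","tool_block","feed_block","slot","drift"):
        for r in silhouettes(c,q)[:5]:
            m=r["mask"]&(d>0); P=X[m]
            print(c,q,round(r["score"],2),np.round(r["bbox"]),np.round(np.median(P,0)),np.round(np.percentile(P[:,2],98)) if len(P) else '')
save("a",cv2.resize(np.vstack(ims),None,fx=1,fy=1)[:, :]) if 0 else [save("top0",ims[0]),save("scene0",ims[1])]
E
```

```text
top lock_pin 0.59 [195. 203.  22.  17.] [573. 188. 127.] 133.0
top lock_pin 0.57 [236. 239.   6.  12.] [483.  88.  90.] 95.0
top lock_pin 0.4 [205. 240.  12.   8.] [482. 169. 100.] 105.0
top tool_block 0.94 [197. 238.  50.  24.] [483. 213.  51.] 55.0
top tool_block 0.85 [161. 290.  58.  31.] [341. 291.  50.] 54.0
top feed_block 0.73 [321. 207. 121.  70.] [ 563. -129.   60.] 86.0
top slot 0.62 [322. 207. 119.  66.] [ 563. -130.   60.] 86.0
top slot 0.42 [127. 207.  46.  48.] [539. 368.  23.] 29.0
top slot 0.4 [192. 172.  15.  19.] [657. 215.  46.] 51.0
top drift 0.47 [206. 238.  11.  10.] [481. 171. 100.] 105.0
top drift 0.43 [178. 237.  12.   6.] [481. 238.  79.] 84.0
scene lock_pin 0.68 [295. 176.  12.  18.] [483. 165.  81.] 100.0
scene lock_pin 0.66 [278. 198.  12.  28.] [482.  85.  62.] 92.0
scene lock_pin 0.57 [327. 185.  16.  40.] [578. 179.  94.] 129.0
scene lock_pin 0.2 [253. 276. 138. 120.] [ 591. -173.   60.] 85.0
scene tool_block 0.81 [279. 158.  25.  38.] [352. 268.  45.] 51.0
scene tool_block 0.71 [302. 185.  42.  35.] [497. 183.  44.] 54.0
scene feed_block 0.69 [253. 276. 134. 120.] [ 590. -174.   60.] 85.0
scene slot 0.68 [252. 277. 134. 120.] [ 590. -174.   60.] 85.0
```

View pics/top0.png

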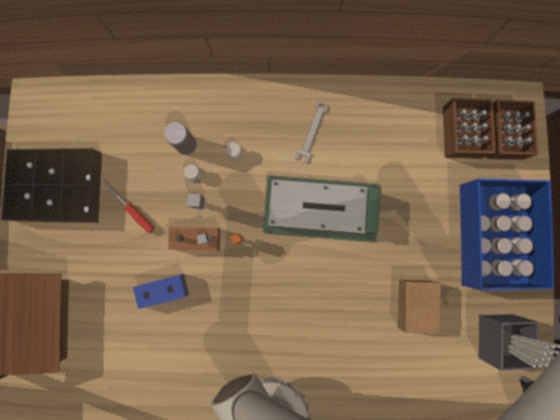

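View pics/scene0.png

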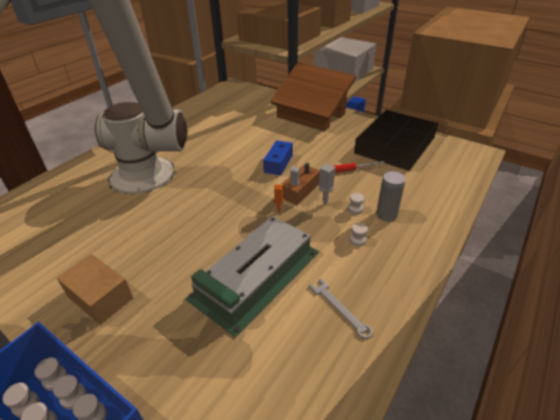

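The top view shows three pin-like things:
- Steel pin at (203,240), standing in the wooden block, top at z≈100.
- Grey pin at (195,201), standing free, top at z≈130, so it is larger.
- Orange pin at (236,239), excluded by colour.

The one meant is (203,240): it is steel, the smaller of the two, and stands in the wooden block. The blue block at (160,291) is a look-alike. I'll confirm this in a crop and measure.

```bash
python3 - <<'E'
from h import *
z=np.load("top0.npz"); im,d=z["im"],z["d"]; X=cloud("top",d)
save("crop",np.hstack([cv2.resize(im[180:280,150:270],None,fx=4,fy=4,interpolation=cv2.INTER_CUBIC)[:, :],cv2.resize(np.load("scene0.npz")["im"][140:240,250:340],None,fx=3.5,fy=4)]))
def rect(m,n):
    P=X[m][:,:2].astype(np.float32); r=cv2.minAreaRect(P); print(n,len(P),np.round(r[0],1),np.round(r[1],1),round(r[2],2),"med",np.round(np.median(X[m],0),1))
Z=X[...,2]
def box(x0,x1,y0,y1,z0,z1): return (X[...,0]>x0)&(X[...,0]<x1)&(X[...,1]>y0)&(X[...,1]<y1)&(Z>z0)&(Z<z1)
rect(box(440,525,120,290,44,58),"wood top")
rect(box(455,510,150,190,92,110),"pin top")
rect(box(455,510,215,260,72,90),"drift top")
plate=box(480,660,-290,30,54,68); rect(plate,"plate")
rect(box(480,660,-330,-150,76,95),"hood")
g=im.astype(int).sum(2)
m=box(530,600,-230,-40,30,68)&(g<150); rect(m,"slot dark")
rect(box(530,600,-230,-40,30,53),"slot deep")
print(arm.read_state()["ee_rot"],arm.read_state()["gripper_width"])
E
```

```text
wood top 991 [481.  208.8] [132.1  60.2] 89.22 med [480.6 212.1  50.7]
pin top 82 [480.2 175.3] [21.7 22.5] 14.97 med [480.4 174.6 100.5]
drift top 30 [481.9 241.4] [13.3 13.1] 85.61 med [480.9 242.1  80.3]
plate 4156 [ 569.3 -121.5] [255.5 120.7] 86.09 med [ 570.1 -115.5   61. ]
hood 593 [ 560.2 -256.4] [ 32.8 121. ] 85.93 med [ 558.8 -255.4   84.6]
slot dark 34 [ 569.4 -135.5] [100.    6.9] 86.76 med [ 568.3 -157.7   43.8]
slot deep 212 [ 569.8 -134.2] [109.4  15.9] 85.91 med [ 570.1 -127.4   45. ]
[5.89957265e-01 8.07434471e-01 1.16020954e-05 1.58015952e-05] 85.42361263836798
```

View pics/crop.png

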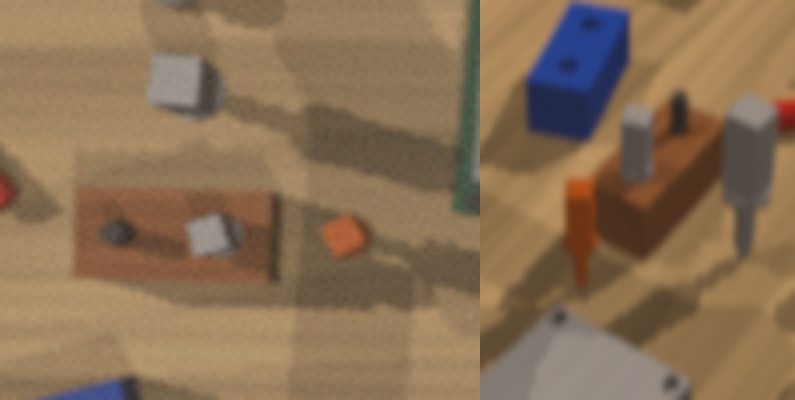

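Confirmed: the grey pin in the brown block, at about (480,175) with its top at z=100. The slot centre is about (570,-134), with its direction at 86°. I'll go over the slot first for a close look.

Emit:
{"fn": "play_rows", "kwargs": {"offset": [[29,38,3],[29,38,3],[29,38,3],[29,38,3],[29,38,3],[29,38,3],[29,38,3],[29,38,3],[29,38,3],[29,38,3],[29,38,3],[29,38,3]], "turn": [0,0,0,0,0,0,0,0,0,0,0,0], "grip": 0.1}}

```text
clock: 1.8
position: [544.3, -124.5, 270.0]
ee_rot: [0.594, 0.804, 0.001, 0.003]
contact_force: [1.0, -1.1, 0.4]
gripper_width: 47.2
```

```bash
cat > slot.py <<'E'
from h import *
import sys
s=arm.read_state(); print(np.round(s["position"],1),np.round(s["contact_force"],1),s["clock"])
im,d=eyes.get_image("wrist"); np.savez("w_"+sys.argv[1]+".npz",im=im,d=d); X=cloud("wrist",d); Z=X[...,2]
save("w_"+sys.argv[1],im)
def box(x0,x1,y0,y1,z0,z1): return (X[...,0]>x0)&(X[...,0]<x1)&(X[...,1]>y0)&(X[...,1]<y1)&(Z>z0)&(Z<z1)
def rect(m,n):
    P=X[m][:,:2].astype(np.float32)
    if len(P)<5: return print(n,"none")
    r=cv2.minAreaRect(P); print(n,len(P),np.round(r[0],1),np.round(r[1],1),round(r[2],2),"med",np.round(np.median(X[m],0),1))
E
cat > a.py <<'E'
from slot import *
rect(box(545,595,-200,-70,5,52),"slot"); rect(box(480,660,-290,30,57,65),"plate"); rect(box(480,660,-330,-200,78,92),"hood")
m=box(545,595,-200,-70,-20,38); rect(m,"socket?")
m=box(560,580,-200,-70,-20,53); h=X[m]
for y in range(-192,-76,6):
    k=abs(h[:,1]-y)<3; print(y,k.sum(),np.round(np.percentile(h[k,2],[5,50,95])) if k.any() else '')
E
python3 a.py s1
```

```text
[ 544.3 -124.5  270. ] [ 1.  -1.1  0.4] 1.8
slot 1489 [ 578.  -128.3] [113.3  17.8] 86.49 med [ 577.8 -129.5   43.6]
plate 25586 [ 574.  -128.2] [280.1 121. ] 86.36 med [ 565.3 -123.1   59.7]
hood 4200 [ 565.2 -251.8] [ 32.2 118.3] 86.18 med [ 561.  -250.4   83.1]
socket? 194 [ 579.5 -137.4] [15.2 13.5] 87.5 med [ 584.4 -137.3    9.2]
-192 0 
-186 29 [43. 44. 52.]
-180 78 [42. 44. 45.]
-174 75 [42. 44. 46.]
-168 73 [43. 44. 45.]
-162 69 [42. 43. 45.]
-156 67 [43. 44. 45.]
-150 64 [43. 44. 45.]
-144 35 [ 8. 43. 44.]
-138 15 [7. 8. 9.]
-132 26 [ 7. 22. 44.]
-126 54 [42. 44. 45.]
-120 53 [43. 44. 45.]
-114 52 [42. 44. 45.]
-108 49 [42. 44. 45.]
-102 46 [43. 44. 45.]
-96 46 [42. 44. 45.]
-90 40 [42. 43. 45.]
-84 41 [43. 44. 45.]
-78 39 [43. 44. 45.]
```

View pics/w_s1.png

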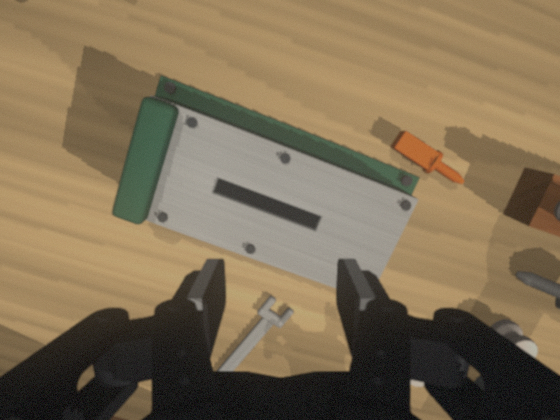

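Wrist view: feed block with the slot from (215,185) to (320,222), and the hood at its left end. The depth shows the socket floor near y≈-138. The arm may still have been moving, so I'll repeat this settled.

```bash
python3 a.py s2 | head -5; python3 - <<'E'
from h import *
print(arm.read_state()["position"],arm.read_state()["clock"])
E
```

```text
[ 548.9 -120.2  270. ] [4.4 0.9 1.4] 1.85
slot 1542 [ 569.3 -135.4] [113.7  17.8] 86.18 med [ 569.1 -136.7   42.9]
plate 26096 [ 565.7 -134.6] [280.4 121. ] 86.15 med [ 557.6 -128.6   59. ]
hood 4180 [ 556.6 -258.6] [ 32.3 118.3] 86.45 med [ 552.4 -257.2   82.6]
socket? 198 [ 569.6 -144.3] [15. 16.] 86.18 med [ 575.2 -144.3    8.5]
[ 546.62327395 -122.37296039  269.45982686] 1.9
```

Emit:
{"fn": "play_rows", "kwargs": {"offset": [[-9,42,-3],[-9,42,-3],[-9,42,-3],[-9,42,-3],[-9,42,-3],[-9,42,-3],[-9,35,-3],[0,0,0],[0,0,0],[0,0,0]], "turn": [0,0,0,0,0,0,0,0,0,0]}}

```text
clock: 2.9
position: [480.4, 173.0, 248.1]
ee_rot: [0.593, 0.805, 0.002, 0.004]
contact_force: [-0.1, 0.1, -0.5]
gripper_width: 47.0
```

```bash
cat > b.py <<'E'
from slot import *
rect(box(455,505,150,198,92,110),"pin top"); rect(box(455,505,150,198,65,110),"pin"); rect(box(440,525,120,290,46,54),"wood"); rect(box(460,505,215,260,74,90),"drift"); rect(box(455,510,60,115,80,105),"orange top")
s=arm.read_state(); print(s["position"],s["ee_rot"])
E
python3 b.py p1
```

```text
[480.4 173.  248.1] [-0.1  0.1 -0.5] 2.9
pin top 732 [480.6 175.2] [22.2 21.7] 16.58 med [479.6 174.9  99.5]
pin 866 [480.6 175.1] [22.2 22. ] 16.42 med [477.7 174.4  99.4]
wood 6853 [481.2 208.4] [130.6  60.9] 89.47 med [476.6 211.2  49.6]
drift 235 [481.1 241.1] [14.1 14.5] 15.06 med [480.9 240.6  79.6]
orange top none
[480.47040958 172.72326691 248.13772538] [0.5928869  0.80527435 0.00186917 0.00385412]
```

View pics/w_p1.png

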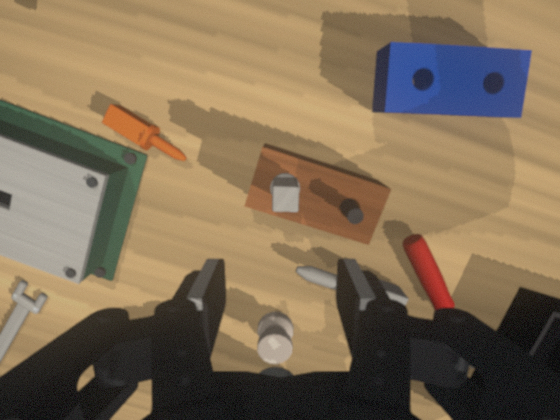

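The pin measures (480.5,175.1), yaw 16.5°, in agreement with the top camera. The free-standing orange and large grey pins now appear to be lying down. They toppled without the arm near them, balanced on 5 mm tips. Descending around the handle.

Emit:
{"fn": "play_rows", "kwargs": {"offset": [[0,1,-40],[0,1.5,-40],[0,0,-40],[0,0,-25],[0,0,-10],[0,0,0],[0,0,0]], "turn": [-0.014,0,0,0,0,0,0]}}

```text
clock: 3.65
position: [485.1, 168.8, 92.9]
ee_rot: [0.604, 0.797, 0.007, 0.006]
contact_force: [0.1, -0.1, 0.8]
gripper_width: 47.1
```

```bash
python3 b.py p2
```

```text
[485.1 168.8  92.9] [ 0.1 -0.1  0.8] 3.65
pin top 3432 [479.6 181.2] [24.4 36. ] 7.86 med [478.1 176.8  99.8]
pin 4363 [479.5 181.1] [24.6 36. ] 7.86 med [474.8 175.7  99.5]
wood 16391 [481.2 209. ] [130.9  61. ] 89.57 med [469.5 205.   49.9]
drift 848 [481.1 241.4] [15.3 14.7] 14.12 med [480.3 240.2  79.7]
orange top none
[485.21413993 169.0551476   93.20747448] [0.60344137 0.79734877 0.00714088 0.00651625]
```

Emit:
{"fn": "play_rows", "kwargs": {"offset": [[-2.5,3,0],[-2.3,3,0],[0,0,-6],[0,0,-6],[0,0,-6],[0,0,0],[0,0,0]], "turn": [0.01,0,0,0,0,0,0]}}

```text
clock: 4.4
position: [481.9, 177.3, 77.7]
ee_rot: [0.599, 0.801, 0.011, 0.008]
contact_force: [0.7, 0.9, -0.4]
gripper_width: 47.1
```

Emit:
{"fn": "play_rows", "kwargs": {"offset": [[0,0,0],[0,0,0],[0,0,0],[0,0,0],[0,0,0]], "turn": [0,0,0,0,0]}}

```text
clock: 4.9
position: [482.2, 177.3, 77.8]
ee_rot: [0.599, 0.801, 0.011, 0.008]
contact_force: [-0.1, -0.8, 0.2]
gripper_width: 47.0
```

```bash
python3 -c "
from h import *
for i in range(3):
    s=arm.read_state(); print(s['clock'],np.round(s['position'],2),np.round(s['ee_rot'],4),np.round(s['joints'],4),np.round(s['joint_vel'],3)); eyes.get_image('wrist')
"
```

```text
4.9 [482.2  177.29  77.8 ] [0.5987 0.8008 0.0114 0.0079] [ 0.6744  0.3585 -0.4875  0.0147 -0.6989 -1.9695] [-0.001 -0.001  0.001 -0.     0.001 -0.   ]
4.95 [482.22 177.31  77.83] [0.5987 0.8008 0.0114 0.0079] [ 0.6744  0.3585 -0.4874  0.0147 -0.6989 -1.9695] [-0.001  0.001 -0.001  0.001 -0.001 -0.   ]
5.0 [482.2  177.3   77.79] [0.5987 0.8008 0.0113 0.0079] [ 0.6744  0.3585 -0.4875  0.0148 -0.6989 -1.9695] [-0.004  0.003 -0.     0.001 -0.001  0.001]
```

Emit:
{"fn": "play_rows", "kwargs": {"offset": [[-0.6,-1,-3],[-0.6,-1,-3],[0,0,-3],[0,0,-3],[0,0,-3],[0,0,0],[0,0,0],[0,0,0]], "turn": [0,0,0,0,0,0,0,0]}}

```text
clock: 5.85
position: [480.6, 174.9, 61.0]
ee_rot: [0.599, 0.801, 0.011, 0.008]
contact_force: [-0.1, -0.5, -0.3]
gripper_width: 46.9
```

Emit:
{"fn": "play_rows", "kwargs": {"offset": [[0,0,0],[0,0,0],[0,0,0],[0,0,0],[0,0,0],[0,0,0],[0,0,0],[0,0,0]], "turn": [0,0,0,0,0,0,0,0], "grip": -1}}

```text
clock: 6.65
position: [480.8, 175.1, 61.3]
ee_rot: [0.599, 0.801, 0.011, 0.008]
contact_force: [-0.3, 0.1, -0.3]
gripper_width: 21.2
```

Gripped at 21 mm opening, as expected for the 22 mm handle. Lifting.

Emit:
{"fn": "play_rows", "kwargs": {"offset": [[0,0,4],[0,0,6],[0,0,8],[0,0,10],[0,0,10],[0,0,10],[0,0,15],[0,0,15],[0,0,15],[0,0,10],[0,0,0],[0,0,0]], "turn": [0,0,0,0,0,0,0,0,0,0,0,0]}}

```text
clock: 7.85
position: [480.1, 174.7, 174.7]
ee_rot: [0.599, 0.801, 0.013, 0.008]
contact_force: [-0.2, -0.5, -1.2]
gripper_width: 21.3
```

Emit:
{"fn": "play_rows", "kwargs": {"offset": [[9,-25,0],[9,-26,0],[9,-26,0],[9,-26,0],[9,-26,0],[9,-26,0],[9,-26,0],[9,-26,0],[9,-26,0],[5,-12,0],[0,0,0],[0,0,0]], "turn": [0,0,0,0,0,0,0,0,0,0,0,0]}}

```text
clock: 9.05
position: [562.4, -80.1, 163.3]
ee_rot: [0.599, 0.801, 0.005, 0.0]
contact_force: [0.2, 0.3, -1.3]
gripper_width: 21.5
```

```bash
python3 a.py s3|head -5; python3 - <<'E'
from h import *
s=arm.read_state();q=s["ee_rot"];print(s["position"],q)
im,d=eyes.get_image("scene"); X=cloud("scene",d)
for r in silhouettes("scene","lock_pin")[:3]:
    print(r["score"],np.round(r["bbox"]),np.round(np.median(X[r["mask"]],0)))
w=np.load("w_s3.npz")["im"]
save("c3",np.hstack([cv2.resize(w,(373,280)),cv2.resize(im[140:300,190:400],(368,280))]))
E
```

```text
[562.4 -80.1 163.3] [ 0.2  0.3 -1.3] 9.05
slot 2968 [ 572.4 -133.9] [114.3  18.2] 86.77 med [ 572.4 -137.9   43.4]
plate 47785 [ 568.9 -131.8] [278.7 121.5] 86.11 med [ 553.  -141.1   59.6]
hood 7550 [ 559.4 -255.4] [ 32.3 118.6] 85.93 med [ 545.4 -250.5   83. ]
socket? 347 [ 573.5 -143.1] [15.  14.8] 86.56 med [ 578.7 -145.4   19.1]
[562.34544083 -79.89227973 163.33970653] [5.98311745e-01 8.01245517e-01 5.33808792e-03 4.27452815e-04]
0.68 [266. 211.  10.  29.] [568. -83. 159.]
0.61 [341. 184.  31.  22.] [577. 280.  28.]
0.52 [264. 222.  25.  18.] [472.  -2.  22.]
```

View pics/c3.png

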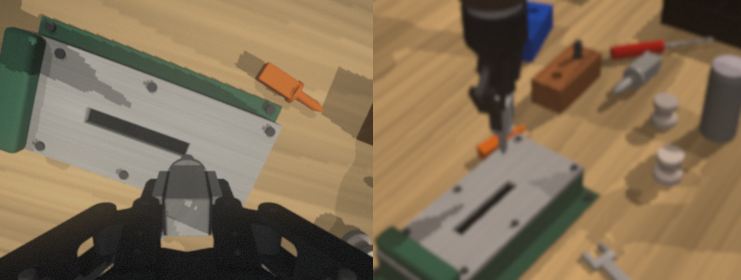

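Pin held, tip at about z=112 and clear of everything. The slot (left half of the picture, (85,112)–(190,150)) lies ahead. The big grey pin and the orange one lie on the bench. Moving over the slot's +y end, with the tip 12 mm above the plate.

Emit:
{"fn": "play_rows", "kwargs": {"offset": [[2.1,-1.8,-4],[2.1,-1.8,-4],[2.1,-1.8,-4],[2.1,-1.8,-4],[2.1,-1.8,-4],[2.1,-1.8,-4],[0,0,-4],[0,0,-4],[0,0,-4],[0,0,-4],[0,0,0],[0,0,0]], "turn": [0,0,0,0,0,0,0,0,0,0,0,0]}}

```text
clock: 10.4
position: [575.8, -89.0, 120.2]
ee_rot: [0.597, 0.803, 0.006, 0.001]
contact_force: [-0.3, 0.6, -0.5]
gripper_width: 21.2
```

```bash
cat > c.py <<'E'
from slot import *
from scipy.optimize import least_squares
q=s["ee_rot"];print("toolz",round(2*(q[0]*q[2]+q[1]*q[3]),4),round(2*(q[1]*q[2]-q[0]*q[3]),4))
rect(box(545,600,-200,-100,30,52),"slot part"); rect(box(480,660,-290,30,57,65),"plate");rect(box(545,595,-200,-70,-20,38),"socket?")
T=np.linalg.inv(np.array(eyes.camera_params("wrist")["camera_from_world"])); print("cam",np.round(T[:3,3]))
p=np.array(s["position"]); z0=p[2]-51
for a,b in ((2,8),(12,20),(20,28),(28,37)):
    m=box(p[0]-14,p[0]+14,p[1]-14,p[1]+14,z0+a,z0+b); P=X[m]
    if len(P)<20: print(a,len(P)); continue
    r=6 if a>10 else 4
    f=least_squares(lambda c:np.hypot(P[:,0]-c[0],P[:,1]-c[1])-r,p[:2],loss="soft_l1"); print(a,b,len(P),np.round(f.x,1),round(f.cost/len(P),2))
save("z_"+sys.argv[1],cv2.resize(im[100:400,130:430],(600,600),interpolation=cv2.INTER_CUBIC))
E
python3 c.py d1
```

```text
[575.8 -89.  120.2] [-0.3  0.6 -0.5] 10.4
toolz 0.0076 0.0083
slot part 3113 [ 571.1 -145.7] [92.1 16.7] 85.78 med [ 570.8 -151.6   43.5]
plate 69413 [ 569.4 -121.2] [257.5 121. ] 86.14 med [ 551.8 -143.6   59.6]
socket? 522 [ 573.2 -143.1] [15.2 15.5] 85.87 med [ 578.6 -145.5   18.8]
cam [ 512. -110.  262.]
2 1
12 20 40 [575.4 -89.8] 0.02
20 0
28 0
```

View pics/z_d1.png

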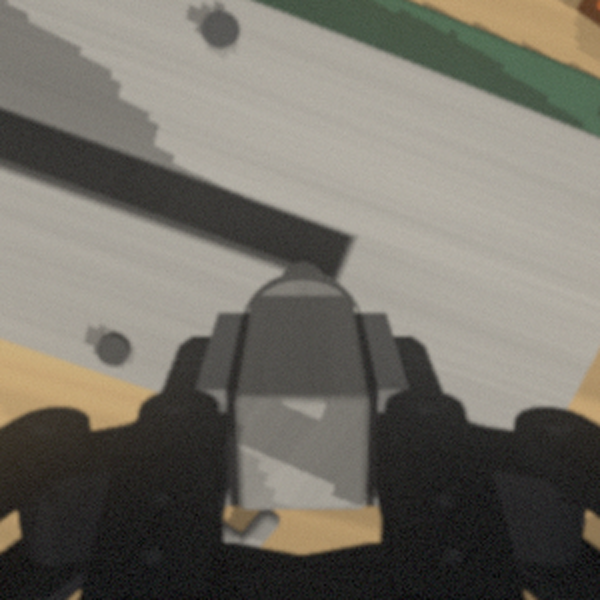

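```bash
python3 - <<'E'
from h import *
def gap(cam,f):
    d=np.load(f)["d"]; X=cloud(cam,d).reshape(-1,3)
    a=np.deg2rad(-3.9); c=np.array([570,-134.5]); ex=np.array([np.cos(a),np.sin(a)]); ey=np.array([-np.sin(a),np.cos(a)])
    P=X[(X[:,2]>57.0)&(X[:,2]<65)]; u=(P[:,:2]-c)@ex; v=(P[:,:2]-c)@ey
    L=[];H=[];V=[]
    for y in range(-46,25,5):
        k=abs(v-y)<2.5; n=u[k&(u<2)&(u>-30)]; h=u[k&(u>2)&(u<30)]
        if len(n) and len(h): L.append(np.max(n));H.append(np.min(h));V.append(y)
    L,H=map(np.array,(L,H)); mid=(L+H)/2
    print(cam,f,"gap",np.round(np.median(H-L),1),"mid",np.round(np.polyfit(V,mid,1),3),np.round(np.median(L),1),np.round(np.median(H),1))
    e=v[(abs(u)<3)]; print(" v ends",np.round([e[e<0].max(),e[e>0].min()],1))
    k=X[(X[:,2]>56)&(X[:,2]<66)]; u=(k[:,:2]-c)@ex; v=(k[:,:2]-c)@ey
    k=abs(v)<60; print(" plate u",np.round(np.percentile(u[k&(abs(u)<70)],[.2,99.8]),1),"maxv",np.round(np.percentile(v[(abs(u)<50)&(v<200)],[.1,99.9]),1))
gap("wrist","w_d1.npz"); gap("top","top0.npz")
E
```

```text
wrist w_d1.npz gap 15.6 mid [ 0.002 -1.972] -9.8 5.8
 v ends [-53.5  56.6]
 plate u [-61.7  57.9] maxv [-109.5  141. ]
top top0.npz gap 18.0 mid [ 0.004 -1.66 ] -10.6 7.4
 v ends [-53.7  57.9]
 plate u [-61.5  58.4] maxv [-586.7  140.5]
```

```bash
python3 - <<'E'
from h import *
for x in (571.5,573,574.5,576):
    for z,r in ((69,2.5),(79,6),(95,6),(109,6)):
        t=np.linspace(0,6.283,40); q=proj("wrist",np.c_[x+r*np.cos(t),-89+r*np.sin(t),0*t+z]); print(x,z,"toprow",round(q[:,1].min(),1),"cols",np.round([q[:,0].min(),q[:,0].max()],1))
z=np.load("w_d1.npz"); im,d=z["im"],z["d"]
for r in range(222,246,2): print(r,im[r,264:302:3].sum(1)//3, np.round(d[r,282]))
E
```

```text
571.5 69 toprow 225.3 cols [279.2 288.1]
571.5 79 toprow 224.6 cols [272.7 295.1]
571.5 95 toprow 234.4 cols [272.2 296.6]
571.5 109 toprow 244.6 cols [271.7 298.1]
573 69 toprow 227.7 cols [278.4 287.3]
573 79 toprow 227.2 cols [271.9 294.3]
573 95 toprow 237.2 cols [271.3 295.7]
573 109 toprow 247.6 cols [270.8 297.1]
574.5 69 toprow 230.1 cols [277.7 286.5]
574.5 79 toprow 229.8 cols [271.1 293.5]
574.5 95 toprow 240.0 cols [270.5 294.8]
574.5 109 toprow 250.5 cols [269.9 296.1]
576 69 toprow 232.6 cols [276.9 285.8]
576 79 toprow 232.4 cols [270.3 292.6]
576 95 toprow 242.8 cols [269.6 293.9]
576 109 toprow 253.5 cols [269.  295.2]
222 [53 55 53 53 55 53 51 53 54 56 57 58 56] 227.0
224 [55 53 48 53 56 53 54 53 57 59 57 56 57] 228.0
226 [59 50 53 51 53 50 56 56 54 56 58 57 60] 228.0
228 [78 65 59 51 51 49 48 54 58 51 56 53 63] 230.0
230 [96 84 77 66 52 59 60 54 52 56 54 54 75] 230.0
232 [136 112  97  83  74  77  79  70  56  55  54  56  88] 190.0
234 [160 152 132  92  79  82  80  80  73  48  52  58 114] 187.0
236 [163 160 150  80  80  84  79  81  83  64  52  66 125] 160.0
238 [161 149 110  84  83  83  82  84  85  83  79  83 141] 159.0
240 [132  87  84  95 106 107 106 103  96  83  82  91 149] 157.0
242 [ 87  93 115 122 125 118 118 121 122 113  96  79 127] 156.0
244 [100 122 119 124 126 120 113 118 121 121 120 107  88] 158.0
```

Slot centre line (both cameras agree): through (568.25,-133.0), giving x≈571.2 at y=-89. The pin stands at x≈575 (silhouette top at row 231), so it must shift -3.7 mm in x. Then down into the slot.

Emit:
{"fn": "play_rows", "kwargs": {"offset": [[-1.3,0,0],[-1.2,0,0],[-1.2,0,0],[0,0,-2],[0,0,-2],[0,0,-2],[0,0,-2],[0,0,0],[0,0,0]], "turn": [0,0,0,0,0,0,0,0,0]}}

```text
clock: 11.35
position: [572.0, -88.9, 112.1]
ee_rot: [0.596, 0.803, 0.006, 0.001]
contact_force: [0.1, -0.1, -1.8]
gripper_width: 21.7
```

```bash
python3 c.py d2; python3 - <<'E'
from h import *
im=np.load("w_d2.npz")["im"]
for r in range(212,244,2): print(r,im[r,258:306:3].sum(1)//3)
for x in (570,571.5,573):
    for z,r in ((61,2.5),(71,6)):
        t=np.linspace(0,6.283,40); q=proj("wrist",np.c_[x+r*np.cos(t),-89+r*np.sin(t),0*t+z]); print(x,z,"toprow",round(q[:,1].min(),1),"cols",np.round([q[:,0].min(),q[:,0].max()],1))
E
```

```text
[572.  -88.9 112.1] [ 0.1 -0.1 -1.8] 11.35
toolz 0.009 0.0084
slot part 3275 [ 571.5 -145.9] [92.7 16.1] 85.87 med [ 571.2 -151.6   43.5]
plate 71877 [ 568.9 -128.4] [271.9 121. ] 86.15 med [ 550.3 -146.5   59.5]
socket? 507 [ 573.5 -143. ] [15.2 14.8] 84.99 med [ 578.9 -145.2   20.1]
cam [ 508. -110.  254.]
2 1
12 20 44 [571.6 -89.6] 0.02
20 0
28 0
212 [ 63  86 123 163 174 174 175 176 175 176 174 173 176 174 173 172]
214 [ 57  56  74 111 145 171 174 173 175 172 175 175 171 174 175 175]
216 [ 49  58  57  55  80 120 153 169 171 176 172 174 175 176 171 173]
218 [ 47  54  55  59  57  61  90 130 153 169 174 177 175 173 177 174]
220 [ 53  50  59  60  58  53  56  64  92 128 157 170 177 176 176 177]
222 [ 55  54  56  58  49  56  55  55  56  64  95 138 158 171 175 174]
224 [ 50  57  59  57  54  55  54  55  58  57  55  68 102 136 163 171]
226 [ 52  55  54  52  55  54  53  55  60  56  58  57  56  69 113 143]
228 [52 48 52 53 54 53 49 54 57 55 58 54 60 56 62 85]
230 [52 49 50 52 47 60 53 60 56 52 57 59 52 57 59 80]
232 [47 49 51 53 50 52 73 80 80 74 61 49 57 54 58 97]
234 [ 51  52  50  50  50  66  78  82  84  84  79  56  54  58  66 113]
236 [ 73  62  52  45  58  80  87  87  83  82  84  67  50  55  72 130]
238 [ 86  81  70  60  73  83  87  85  86  83  84  81  65  56  83 147]
240 [117  96  83  87  86  94 105 111 106 106  97  87  81  71 103 160]
242 [148 114  81  95 114 123 123 122 120 121 120 114 103  86 111 163]
570 61 toprow 228.8 cols [277.9 286.8]
570 71 toprow 228.4 cols [271.3 293.7]
571.5 61 toprow 231.3 cols [277.1 286. ]
571.5 71 toprow 231.0 cols [270.5 292.9]
573 61 toprow 233.7 cols [276.4 285.2]
573 71 toprow 233.6 cols [269.8 292.1]
```

View pics/z_d2.png

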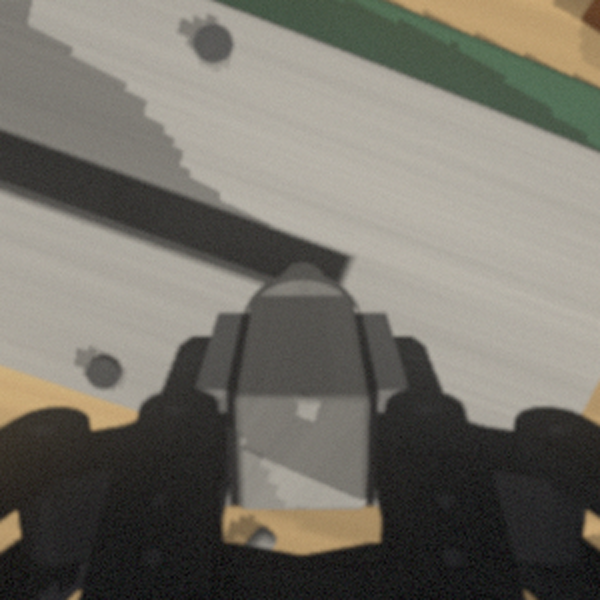

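The cone tip is now centred over the slot to within about 0.5 mm (crop pixel (305,267); slot band there is rows 240–295). Lowering into it.

Emit:
{"fn": "play_rows", "kwargs": {"offset": [[-0.4,0,-1.5],[0,0,-1.5],[0,0,-1.5],[0,0,-1.5],[0,0,-1.5],[0,0,-1.5],[0,0,-1.5],[0,0,-1.5],[0,0,-1],[0,0,0]], "turn": [0,0,0,0,0,0,0,0,0,0]}}

```text
clock: 12.4
position: [571.6, -88.9, 98.0]
ee_rot: [0.596, 0.803, 0.006, 0.001]
contact_force: [-0.1, 0.0, -1.5]
gripper_width: 21.2
```

Emit:
{"fn": "play_rows", "kwargs": {"offset": [[0,0,-0.8],[0,0,-0.8],[0,0,-0.8],[0,0,-0.8],[0,0,-0.8],[0,0,0]], "turn": [0,0,0,0,0,0]}}

```text
clock: 13.0
position: [571.9, -88.9, 94.7]
ee_rot: [0.596, 0.803, 0.006, 0.001]
contact_force: [-0.3, 0.5, 0.9]
gripper_width: 21.1
```

Contact about 2 N at TCP z 94.7, which matches the shuttle top at 44. Pressing a little more and beginning the slide towards -y.

Emit:
{"fn": "play_rows", "kwargs": {"offset": [[0,0,-0.8],[0,0,-0.7],[-0.1,-1.5,0],[-0.1,-1.5,0],[-0.1,-1.5,0],[-0.1,-1.5,0],[-0.1,-1.5,0],[-0.1,-1.5,0],[0,0,0]], "turn": [0,0,0,0,0,0,0,0,0]}}

```text
clock: 13.9
position: [573.0, -97.8, 94.4]
ee_rot: [0.596, 0.803, 0.008, 0.003]
contact_force: [-0.3, 1.7, 1.3]
gripper_width: 21.3
```

Emit:
{"fn": "play_rows", "kwargs": {"offset": [[-1.1,0,-0.5],[-1.1,0,-0.5],[-0.3,-1.5,0],[-0.3,-1.5,0],[-0.3,-1.5,0],[-0.3,-1.5,-0.2],[-0.3,-1.5,0],[-0.3,-1.5,0],[-0.3,-1.5,-0.2],[-0.3,-1.5,0],[0,0,0]], "turn": [0,0,0,0,0,0,0,0,0,0,0]}}

```text
clock: 15.0
position: [569.6, -110.8, 93.7]
ee_rot: [0.596, 0.803, 0.009, 0.005]
contact_force: [-0.2, 1.3, 0.9]
gripper_width: 21.2
```

Emit:
{"fn": "play_rows", "kwargs": {"offset": [[-0.1,0,-0.6],[-0.2,-1.6,-0.1],[-0.2,-1.6,-0.1],[-0.2,-1.6,-0.1],[-0.2,-1.6,-0.1],[-0.2,-1.6,-0.1],[-0.2,-1.6,-0.1],[-0.2,-1.6,-0.1],[-0.2,-1.6,-0.1],[-0.2,-1.6,-0.1],[-0.2,-1.6,-0.1],[0,0,0]], "turn": [0,0,0,0,0,0,0,0,0,0,0,0]}}

```text
clock: 16.2
position: [567.5, -128.0, 92.3]
ee_rot: [0.596, 0.803, 0.01, 0.005]
contact_force: [0.6, 0.9, 2.6]
gripper_width: 21.4
```

Emit:
{"fn": "play_rows", "kwargs": {"offset": [[0.8,0,0],[-0.1,-1.5,0],[-0.1,-1.5,0],[-0.1,-1.5,0],[-0.1,-1.5,0],[-0.1,-1.5,0],[0,0,0]], "turn": [0,0,0,0,0,0,0]}}

```text
clock: 16.9
position: [567.0, -136.6, 91.8]
ee_rot: [0.596, 0.803, 0.009, 0.004]
contact_force: [0.9, -1.5, -0.2]
gripper_width: 21.3
```

Emit:
{"fn": "play_rows", "kwargs": {"offset": [[0.6,-1.3,0],[0.3,-1.3,0],[0,-1.3,0],[0,0,0]], "turn": [0,0,0,0]}}

```text
clock: 17.3
position: [565.9, -141.5, 89.5]
ee_rot: [0.596, 0.803, 0.007, 0.002]
contact_force: [0.3, -0.1, 0.4]
gripper_width: 21.2
```

Emit:
{"fn": "play_rows", "kwargs": {"offset": [[0.7,-0.3,0],[0.7,-0.3,0],[0.6,-0.3,0],[0,0,0],[0,0,0]], "turn": [0,0,0,0,0]}}

```text
clock: 17.8
position: [567.4, -142.4, 88.9]
ee_rot: [0.597, 0.803, 0.007, 0.001]
contact_force: [0.2, -0.8, -1.7]
gripper_width: 21.2
```

```bash
python3 c.py e1; python3 - <<'E'
from h import *
d=np.load("w_e1.npz")["d"]; X=cloud("wrist",d); m=(X[...,2]>5)&(X[...,2]<54)&(abs(X[...,0]-568)<20)&(abs(X[...,1]+135)<65)
h=X[m]
for y in range(-190,-76,6):
    k=abs(h[:,1]-y)<3; print(y,k.sum(),np.round(np.percentile(h[k,2],[5,50,95])) if k.any() else '',np.round(np.percentile(h[k,0],[2,98])) if k.any() else '')
E
```

```text
[ 567.4 -142.4   88.9] [ 0.2 -0.8 -1.7] 17.8
toolz 0.0098 0.0093
slot part 2419 [ 570.9 -144.7] [90.4 16.7] 86.19 med [ 569.6 -164.2   43.6]
plate 71633 [ 568.7 -132.3] [280.6 121.1] 86.12 med [ 544.7 -157.9   59.6]
socket? 14 [ 577.7 -146.1] [1.6 4.1] 67.51 med [ 577.2 -145.9    8.1]
cam [ 503. -164.  230.]
2 8 222 [ 570.  -151.4] 2.14
12 20 29 [ 567.6 -144. ] 1.25
20 28 635 [ 558.9 -141.7] 2.6
28 0
-190 154 [43. 44. 53.] [561. 576.]
-184 306 [43. 44. 52.] [562. 576.]
-178 298 [43. 44. 52.] [562. 576.]
-172 302 [43. 44. 52.] [563. 577.]
-166 295 [43. 44. 52.] [563. 577.]
-160 294 [43. 44. 52.] [564. 577.]
-154 203 [43. 44. 45.] [564. 577.]
-148 68 [ 8. 44. 53.] [562. 579.]
-142 3 [12. 53. 54.] [561. 576.]
-136 2 [43. 44. 44.] [565. 565.]
-130 31 [43. 44. 44.] [565. 568.]
-124 96 [43. 44. 45.] [566. 571.]
-118 86 [43. 44. 45.] [566. 573.]
-112 157 [43. 44. 45.] [567. 575.]
-106 153 [43. 44. 45.] [567. 576.]
-100 241 [43. 44. 52.] [568. 581.]
-94 258 [43. 44. 52.] [568. 582.]
-88 254 [43. 44. 52.] [569. 582.]
-82 248 [43. 44. 52.] [569. 583.]
```

View pics/z_e1.png

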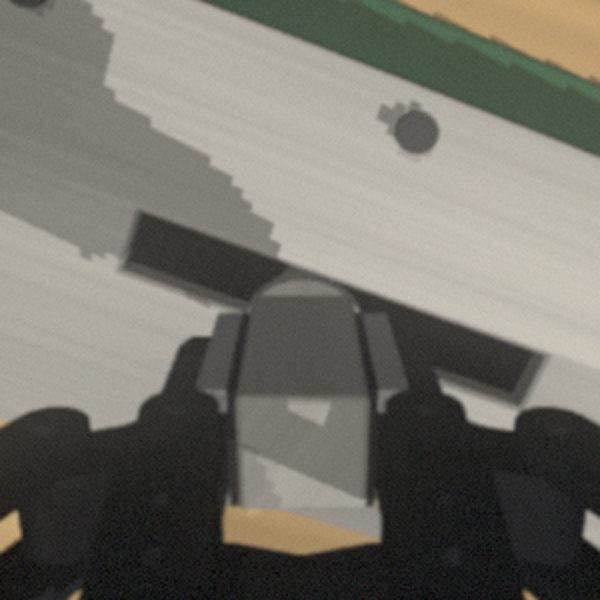

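Contact has vanished (the reading is the pin's weight only) with the tip 6 mm below the shuttle's top, so it is in the socket. The picture shows the pin mid-slot, over the former socket spot. Pushing down gently.

Emit:
{"fn": "play_rows", "kwargs": {"offset": [[0,0,-1],[0,0,-1],[0,0,-1],[0,0,-1],[0,0,-1],[0,0,0]], "turn": [0,0,0,0,0,0]}}

```text
clock: 18.45
position: [567.3, -142.3, 83.4]
ee_rot: [0.596, 0.803, 0.007, 0.001]
contact_force: [-0.1, -0.4, -0.6]
gripper_width: 21.2
```

Emit:
{"fn": "play_rows", "kwargs": {"offset": [[0,0,-1],[0,0,-1],[0,0,-1],[0,0,-1],[0,0,-1],[0,0,0]], "turn": [0,0,0,0,0,0]}}

```text
clock: 19.05
position: [567.2, -142.3, 77.9]
ee_rot: [0.596, 0.803, 0.007, 0.001]
contact_force: [-0.2, 0.8, -1.5]
gripper_width: 21.3
```

Emit:
{"fn": "play_rows", "kwargs": {"offset": [[0,0,-1],[0,0,-1],[0,0,-1],[0,0,-1],[0,0,-1],[0,0,0]], "turn": [0,0,0,0,0,0]}}

```text
clock: 19.65
position: [567.3, -142.3, 72.5]
ee_rot: [0.596, 0.803, 0.007, 0.001]
contact_force: [-0.6, -0.3, -1.7]
gripper_width: 21.4
```

Emit:
{"fn": "play_rows", "kwargs": {"offset": [[0,0,-0.5],[0,0,-0.5],[0,0,-0.4],[0,0,0]], "turn": [0,0,0,0]}}

```text
clock: 20.05
position: [567.5, -142.3, 71.6]
ee_rot: [0.596, 0.803, 0.007, 0.001]
contact_force: [0.2, -0.3, -0.8]
gripper_width: 21.0
```

Emit:
{"fn": "play_rows", "kwargs": {"offset": [[0,0,-0.4],[0,0,-0.4],[0,0,0]], "turn": [0,0,0]}}

```text
clock: 20.35
position: [567.5, -142.3, 71.5]
ee_rot: [0.596, 0.803, 0.007, 0.002]
contact_force: [0.3, 0.3, -0.3]
gripper_width: 21.4
```

Emit:
{"fn": "play_rows", "kwargs": {"offset": [[0,0,-1],[0,0,-1]], "turn": [0,0]}}

```text
clock: 20.55
position: [567.6, -142.4, 71.4]
ee_rot: [0.596, 0.803, 0.007, 0.002]
contact_force: [-3.0, 1.5, 7.7]
gripper_width: 21.3
```

Seated firmly: 9 N with no further travel. Relaxing, then opening.

Emit:
{"fn": "play_rows", "kwargs": {"offset": [[0,0,0],[0,0,0],[0,0,0]], "turn": [0,0,0]}}

```text
clock: 20.85
position: [567.8, -142.3, 71.5]
ee_rot: [0.596, 0.803, 0.007, 0.002]
contact_force: [-1.5, 1.7, 1.5]
gripper_width: 21.4
```

Emit:
{"fn": "play_rows", "kwargs": {"offset": [[0,0,0],[0,0,0],[0,0,0],[0,0,0],[0,0,0],[0,0,0]], "turn": [0,0,0,0,0,0], "grip": 0.1}}

```text
clock: 21.45
position: [568.4, -142.5, 70.9]
ee_rot: [0.596, 0.803, 0.007, 0.002]
contact_force: [-0.1, 0.2, -0.8]
gripper_width: 47.1
```

Emit:
{"fn": "play_rows", "kwargs": {"offset": [[0,0,3],[0,0,5],[0,0,8],[0,0,10],[0,0,15],[0,0,20],[0,0,20],[0,0,20],[0,0,15],[0,0,0],[0,0,0]], "turn": [0,0,0,0,0,0,0,0,0,0,0]}}

```text
clock: 22.55
position: [568.6, -142.7, 199.0]
ee_rot: [0.596, 0.803, 0.009, 0.005]
contact_force: [-0.5, -0.3, -1.6]
gripper_width: 47.0
```

```bash
cat > f.py <<'E'
from slot import *
rect(box(545,595,-170,-115,100,125),"pin top")
P=X[box(545,595,-170,-115,104,116)]; A=np.c_[P[:,:2]-P[:,:2].mean(0),np.ones(len(P))]; print("plane",np.round(np.linalg.lstsq(A,P[:,2],rcond=None)[0],3))
i2,_=eyes.get_image("scene"); save("fin",np.hstack([cv2.resize(im,(400,300)),cv2.resize(i2[140:320,190:430],(400,300))]))
E
python3 f.py f1
```

```text
[ 568.6 -142.7  199. ] [-0.5 -0.3 -1.6] 22.55
pin top 1114 [ 567.6 -143.5] [21.8 21.6] 16.9 med [ 566.5 -143.7  109.5]
plane [4.40000e-02 1.90000e-02 1.09389e+02]
```

View pics/fin.png

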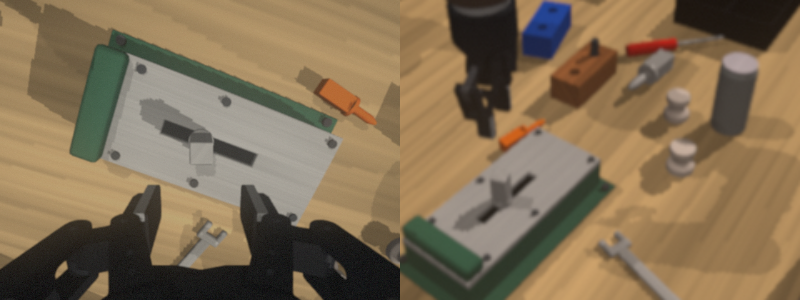

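```bash
python3 - <<'E'
from h import *
im,d=eyes.get_image("wrist"); X=cloud("wrist",d).reshape(-1,3)
def pl(P,n):
    w=np.ones(len(P),bool)
    for _ in range(5):
        c=P[w].mean(0); A=np.c_[P[:,:2]-c[:2],np.ones(len(P))]; f=np.linalg.lstsq(A[w],P[w,2],rcond=None)[0]; r=P[:,2]-A@f; w=abs(r)<1
    print(n,w.sum(),np.round(f,4))
pl(X[(abs(X[:,0]-567.6)<8)&(abs(X[:,1]+143.5)<8)&(X[:,2]>104)&(X[:,2]<116)],"top")
pl(X[(abs(X[:,0]-568)<55)&(abs(X[:,1]+133)<70)&(X[:,2]>57)&(X[:,2]<63)],"plate")
s=arm.read_state(); print(s["position"],s["contact_force"],s["clock"])
E
```

```text
top 490 [-4.100000e-03  1.440000e-02  1.090185e+02]
plate 16302 [-7.00000e-04  7.00000e-04  5.90771e+01]
[ 568.27235249 -142.7382545   197.92151339] [ 0.73055839  0.91580996 -0.38104515] 22.7
```

The handle top is 49.9 mm above the plate (nominal 50) and level within noise, with the arm clear. Handing in.

```bash
python3 -c "
from bench import arm
print(arm.job_done())"
```

```text
the job is handed in; nothing more can be done
None
```

The lock pin is home in the feed block, standing free with its collar on the cover plate, and the job is handed in at about 23 s of the 67 s allowed.

**What I did:** I took the steel pin out of the wooden tool block and set its tip in the +y end of the slot. I slid it about 54 mm towards the hood at roughly 2–4 N, until it dropped into the socket about 10 mm on the hood side of the slot's centre. I then pushed it down until it stopped. The highest force I read was about 9 N, in the final seating push; readings came only at the end of each call.

**Last checks:**
- **Height:** the handle's top measured 49.9 mm above the plate, against a nominal 50 mm.
- **Tilt:** about 0.9°, which is within the measuring noise.
- **Arm:** open and about 130 mm above where it released the pin, touching nothing.

**What did not fit:**
- **Fallen look-alikes:** the orange pin and the large grey pin, balanced on their tips at the start, toppled with the arm never near them. I left them lying.
- **Slot position:** the first wrist picture, taken while the arm was still moving, was about 8 mm off, so I discarded it. Later estimates of the slot's position differed by 1–3 mm until I fitted its edges at plate level.
- **Drift during moves:** the tool's position and tilt drifted a few mm and about 1° during moves. I corrected the position as I went; the tilt could not be commanded.

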